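# Fit the click-lock rotor to the mini-centrifuge and tug-test its lock

## Robot

A 6-joint arm with a two-finger parallel gripper is mounted at the origin on a cart in front of the work surface, level with it; the furniture and walls round the work are solid. World frame = base frame: x ahead of the robot, y to its left, z up, the work surface at z = 0. Lengths are in m, angles in degrees, forces in N, time in s.
With the tool pointing down it reaches from about 0.35 to 0.875 m from the base axis. Payload 4.2 kg.
Tool frame: the origin (TCP) lies at the very end of the fingers, on their centre line; the grasp point (between the pads) lies 19 mm behind it (r.hold_point_z is the distance from the TCP to the grasp point, in m); z points along the fingers, y is the direction in which the jaws open and shut (so a half turn about z gives the same grasp; the last joint's range is limited). The gripper opens to 87 mm and grips with 3 to 60 N. Pads are 19 mm wide; open, the fingers measure 117 mm over their backs; the gripper's body (75 mm by 190 mm) begins 51 mm behind the grasp point.
Start: joints at [83.171, 22.042, 0.453, 0, -68.411, -14.817], TCP at [0.231, 0.581, 0.223] pointing down, gripper open.
Joint ranges: [-179.83, 179.83], [-69.29, 118.12], [-61.27, 80.66], [-181.25, 117.63], [-171.15, -9.14], [-177.46, 177.46]. Speed limits (degrees/s): [159.86, 159.86, 180, 180, 180, 180].

## Interface

Orientations are given as a 3x3 rotation matrix whose columns are the frame's x, y, z axes.
In Python, from station import r, cams, ticket gives the robot as it stands.
- The arm moves only by the tool drive_tool, never from a script. Its argument "deltas" is a list of rows, each an object of numbers: "dx", "dy", "dz": the shift along the tool's x, y, z in m; "wx", "wy", "wz": the turn, a rotation vector about the tool's x, y, z in degrees. A call has 1 to 20 rows; each row is the pose to reach, as a shift and turn from the pose commanded when the call began, along the tool's axes at that moment; what a row does not reach only later rows make up. A row lasts 1/10 s, in which the tool goes at most 50 mm and 8.59 degrees, less where a joint would pass 70% of its speed; a pose out of reach is approached as far as the arm can. A call with a gripper value outside its range is refused whole. "gripper" is the opening, from 0 (shut) to 1 (fully open), set as the call begins (left out, the last holds). The fingers move at their own pace and stop on an object; the grip force is fixed at half the most. Time passes only in rows, so rows that repeat a pose let the fingers close. It gives the time, the measured TCP pose, the force and the opening at its end, in the units of the state.
- r.sense(): the state, without advancing time (a new reading comes with each control period).
- cams.capture(name): name is "scene" or "top"; returns the picture (420x560x3 uint8, red, green, blue); there is no depth.
- cams.camera_model(name): a dict with "intrinsics" (3x3 intrinsics, pixels), "distortion" ([k1, k2, p1, p2, k3] as OpenCV has them; the pictures are not rectified), "extrinsics" (4x4, takes a point from world to camera coordinates). Camera axes: x right, y down, z forward; pixel columns grow to the right and rows downward; lengths in m; the calibration is good to about 2 mm. A picture is of the moment at which its call begins. camera_model takes no time and is no camera call.
- ticket.finish_job(): hands the job in, once; it reports no verdict.
The state is a dict: "time_s": time; "joints": joint angles; "joint_velocities": joint speeds; "effort": joint torques, N m; "tcp_pos": TCP position; "ee_rot": TCP orientation; "wrist_force": force on the tool from outside, world axes, zero at the start; "moment": the same for the moment, N m; "gripper_width": opening from 0.0 (shut) to 1.0 (fully open).
Only numpy, scipy, OpenCV 4.12 (cv2) and the standard library are available. Lean on these libraries where they do the work, as an engineer would, in place of code of your own. Each camera call takes 0.05 s, during which the arm holds its last target.

## Task

Fit the loose blue rotor to the mini-centrifuge: set it over the drive shaft, turn it by its knob until it drops over the drive pin, and press it down until it clicks fully home. Then prove that it is locked: pull the knob straight up with a steady 12 N or so for about a second; the rotor must stay on. Never load the shaft with more than 30 N either way, leave the other things where they are, and let go with the rotor home and level.

Things in the scene. Friction and masses are not known exactly. Their poses are not given: they have to be found in the camera images.
- rotor: Blue centrifuge rotor, 96 mm across, 93 mm tall, 0.12 to 0.20 kg, standing loose on its hub. Origin: centre of the hub's underside, z up its axis. The disc tops out 57 mm up; a round grey ribbed knob, 24 mm in diameter, rises from there to 93 mm. The hub's bore (25 mm mouth) goes over the shaft; the hub's underside has four slots, 90 degrees apart, for the drive pin.
- rotor_grip (a point): Point on the rotor's axis inside the knob, 79 mm above the hub's underside and 14 mm below the knob's top: the place to grip it, from above, at any yaw.
- centrifuge: White round mini-centrifuge, fixed on the bench, 176 mm across, rim 72 mm high, with an open bowl and the drive shaft in its middle; control panel on its -x side, clear lid swung back on its +x side, up to 0.2 m high. Origin: centre of its underside. The shaft turns only against a motor drag of 0.1 N m; the way its cross pin points is not measured and differs each time.
- shaft_seat (a point): Centre of the flat seat at the foot of the shaft, 42 mm above the bench, z up. Home: hub underside on it. Shaft: 53 mm tall, tapered tip. Top of the brass cross pin 21.5 mm above the seat: an unaligned hub rests on it. Aligned, it drops to about 15 mm, where sprung balls resist with up to 12 N; below 6 mm they pull it home. Locked: free lift of 1 mm, then holds to about 25 N.
- box_top (a point): Centre of the top of the beige instrument box that stands fixed on the bench between rotor and centrifuge: 220 mm (x) by 180 mm (y), top 171 mm above the bench. Carry the rotor over it.
- timer: Bystander: white lab timer, 32 x 66 x 62 mm, loose; origin at the centre of its underside.
- tipbox_green: Bystander: green box of pipette tips, 84 x 120 x 63 mm, loose; origin at the centre of its underside.
- marker_blue: Bystander: blue-capped felt marker lying flat, 132 mm long, 13 mm high, loose; origin at the centre of its underside.
There are look-alikes about, which are no part of the job. There is more than one size of the rotor; the job needs the largest.

How it is judged:
By the outcome, as a careful person would: the job done as asked, in the order asked, and still so for the second after the job is handed in, with the robot touching nothing.
It also fails if it takes over 72 s, if anything falls off the work surface, if the arm or the gripper's body presses on something with over 40 N, if the wrist force passes 120 N, or if a joint passes its speed limit or range.

## Working session

There is one attempt and no reset: what is moved stays moved. The work goes in short steps, Python scripts to look and compute and a tool call to move; the robot and the scene stay as the last step left them, time stands still between calls to the robot, and variables do not carry over. Pictures are saved under pics/ and viewed, and the job is handed in when it is done.

Besides the shell and the picture viewer there is one more tool, called after "Emit:" in YAML: its name, and indented under it one key for each argument. drive_tool: Moves the arm, as the interface text tells. Its arguments: {"type":"object","properties":{"deltas":{"type":"array","items":{"type":"object","properties":{"dx":{"type":"number"},"dy":{"type":"number"},"dz":{"type":"number"},"wx":{"type":"number"},"wy":{"type":"number"},"wz":{"type":"number"}}}},"gripper":{"type":"number"}},"required":["deltas"]}

```bash
mkdir -p pics; ls
python3 - <<'E'
from station import r,cams,ticket
import cv2,json
s=r.sense();print(s)
print(r.hold_point_z)
for n in("scene","top"):
    im=cams.capture(n);cv2.imwrite(f"pics/{n}0.png",im[:,:,::-1])
    m=cams.camera_model(n);print(n,m)
E
```

```text
pics
{'time_s': 0.0, 'joints': array([ 8.31710652e+01,  2.20903790e+01,  3.79004829e-01, -2.98428461e-02,
       -6.84116314e+01, -1.48145445e+01]), 'joint_velocities': array([ 0.03528854, -0.0746903 , -0.04099966, -0.02623845,  0.0285564 ,
       -0.05474201]), 'effort': array([ 8.67250801e-04, -3.90669358e+01,  1.87409180e+01,  4.21982422e+00,
        1.10166435e-02, -1.93548854e-04]), 'tcp_pos': array([0.23029375, 0.58036381, 0.22145614]), 'ee_rot': array([[ 9.29426002e-01, -3.69007810e-01, -7.36149314e-04],
       [-3.69008536e-01, -9.29423692e-01, -2.07398712e-03],
       [ 8.11228326e-05,  2.19926294e-03, -9.99997578e-01]]), 'wrist_force': array([-0.0408652 ,  0.27379149, -0.26836309]), 'moment': array([ 0.00330987, -0.04992598, -0.05627487]), 'gripper_width': 0.9990478211909601}
0.0187
scene {'intrinsics': array([[391.69561325,   0.        , 277.95916163],
       [  0.        , 391.69561325, 216.87851426],
       [  0.        ,   0.        ,   1.        ]]), 'distortion': array([-0.04539492,  0.        ,  0.        ,  0.        ,  0.        ]), 'extrinsics': array([[-4.43152162e-03, -9.99984800e-01,  3.28033451e-03,
         2.76846999e-02],
       [-6.74568396e-01,  5.67790320e-04, -7.38212135e-01,
         4.43024900e-01],
       [ 7.38199052e-01, -5.48421303e-03, -6.74560659e-01,
         5.82881925e-01],
       [ 0.00000000e+00,  0.00000000e+00,  0.00000000e+00,
         1.00000000e+00]])}
top {'intrinsics': array([[450.92518265,   0.        , 277.05495576],
       [  0.        , 450.92518265, 217.8062832 ],
       [  0.        ,   0.        ,   1.        ]]), 'distortion': array([-0.11027257,  0.        ,  0.        ,  0.        ,  0.        ]), 'extrinsics': array([[ 0.02376588, -0.99960158,  0.01522687, -0.02030365],
       [-0.99648528, -0.0249101 , -0.07997854,  0.53626325],
       [ 0.08032598, -0.01327259, -0.99668028,  1.17743805],
       [ 0.        ,  0.        ,  0.        ,  1.        ]])}
```

View pics/scene0.png

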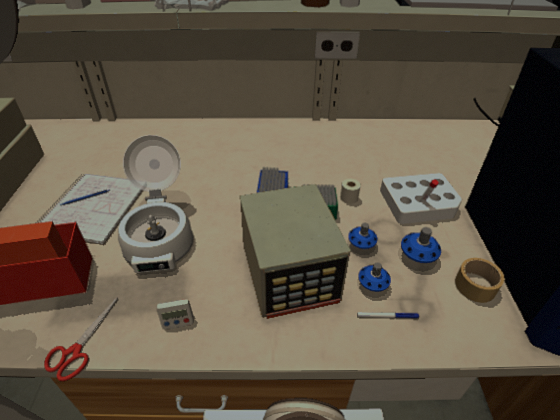

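View pics/top0.png

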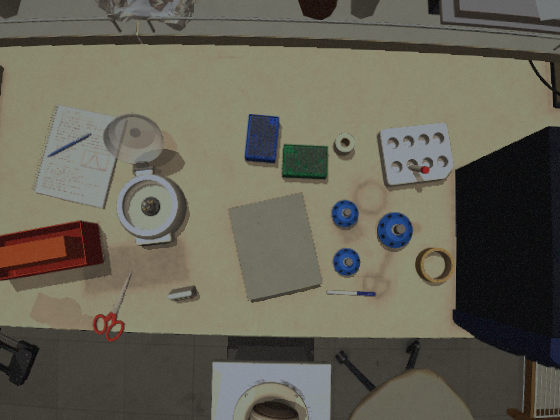

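The scene picture shows the centrifuge at (155,232), the box at (292,245), and three blue rotors at (363,237), (375,278) and (421,248). In the top view the rotors are at (345,213), (347,262) and (395,230). The centrifuge shaft is at top (150,206), the marker at (352,293), the timer at (182,293) and the green tip box at (305,161).

Candidates for the rotor, as top pixels: (345,213) small, (347,262) small, (395,230) large. I choose (395,230) and will check it in close crops.

Run:
```python
import cv2
a=cv2.imread("pics/scene0.png");b=cv2.imread("pics/top0.png")
def c(im,x,y,w,h,k): return cv2.resize(im[y:y+h,x:x+w],None,fx=k,fy=k,interpolation=cv2.INTER_CUBIC)
cv2.imwrite("pics/c1.png",cv2.hconcat([c(a,340,210,110,90,3.6),c(b,320,190,110,90,3.6)]))
cv2.imwrite("pics/c2.png",cv2.hconcat([c(a,100,190,100,90,4),c(b,100,160,100,90,4)]))
cv2.imwrite("pics/c3.png",cv2.hconcat([c(b,0,320,60,80,4),c(a,0,0,60,80,4)]))
```

```text
(no output)
```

View pics/c1.png

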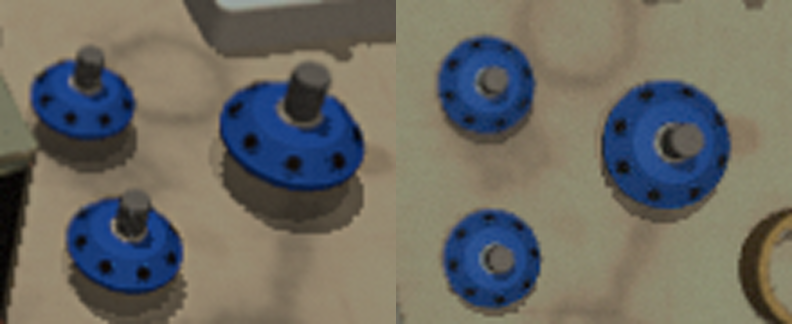

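View pics/c2.png

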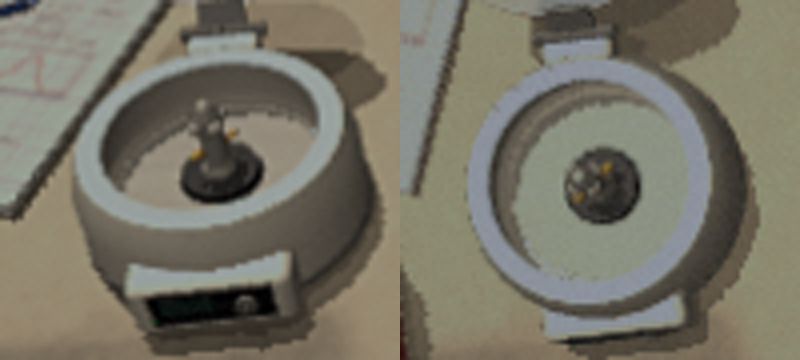

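View pics/c3.png

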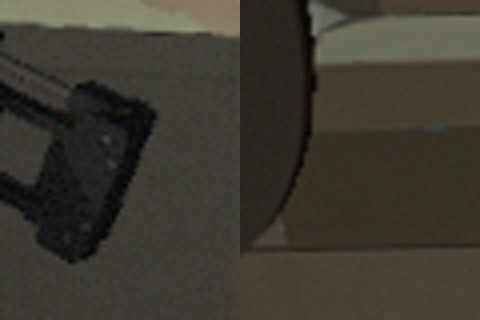

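The crops confirm that the right-hand rotor, at scene (421,248) and top (395,230), is clearly the largest. The brass pin shows in the top crop as two spots at (579,198) and (606,168). Next I measure positions and overlay the models.

```bash
cat > h.py <<'E'
import cv2,numpy as np
from station import r,cams,ticket
M={n:cams.camera_model(n) for n in("scene","top")}
def proj(n,P):
    m=M[n];E=m["extrinsics"];rv=cv2.Rodrigues(E[:3,:3])[0]
    return cv2.projectPoints(np.asarray(P,float).reshape(-1,3),rv,E[:3,3],m["intrinsics"],m["distortion"])[0].reshape(-1,2)
def back(n,uv,z):
    m=M[n];E=m["extrinsics"]
    p=cv2.undistortPoints(np.array([[uv]],float),m["intrinsics"],m["distortion"]).ravel()
    R=E[:3,:3];c=-R.T@E[:3,3];d=R.T@np.array([p[0],p[1],1.]);return c+d*(z-c[2])/d[2]
def circ(x,y,z,rad,n=72):
    t=np.linspace(0,2*np.pi,n);return np.c_[x+rad*np.cos(t),y+rad*np.sin(t),0*t+z]
def draw(im,n,P,x0,y0,k,col):
    q=((proj(n,P)-[x0,y0]+.5)*k).astype(np.int32);cv2.polylines(im,[q.reshape(-1,1,2)],False,col,1)
def crop(im,x,y,w,h,k): return cv2.resize(im[y:y+h,x:x+w],None,fx=k,fy=k,interpolation=cv2.INTER_CUBIC)
E
python3 - <<'E'
from h import *
print("tcp px",proj("top",r.sense()["tcp_pos"]),proj("scene",r.sense()["tcp_pos"]))
# crop px -> full
T=lambda u,v,x0,y0,k,ox=0:((u-ox)/k+x0-.5,v/k+y0-.5)
print("knob top",back("top",T(686,140,320,190,3.6,396),.093),back("scene",T(311,72,340,210,3.6),.093))
print("tip",back("top",T(582,183,100,160,4,400),.095),back("scene",T(203,104,100,190,4),.095))
a=back("top",T(579,198,100,160,4,400),.062);b=back("top",T(606,168,100,160,4,400),.062);print("pin",a,b,np.degrees(np.arctan2(*(b-a)[1::-1])))
a=back("scene",T(196,156,100,190,4),.062);b=back("scene",T(234,133,100,190,4),.062);print("pin",a,b,np.degrees(np.arctan2(*(b-a)[1::-1])))
ims={n:cv2.imread(f"pics/{n}0.png") for n in M}
# fits: rotor blue blob & rim by rough fit
from scipy.optimize import least_squares
im=ims["top"];hsv=cv2.cvtColor(im,cv2.COLOR_BGR2HSV)
mk=cv2.inRange(hsv,(105,130,40),(125,255,255))
n,l,st,ce=cv2.connectedComponentsWithStats(mk[:, :440]);
for i in range(1,n):
    if st[i,4]>200: 
        print(st[i],ce[i])
        p=np.array(np.where(l==i))[::-1].T.astype(np.int32); hull=cv2.convexHull(p); print(cv2.fitEllipse(hull))
rx,ry=back("top",T(686,140,320,190,3.6,396),.093)[:2]
E
```

```text
tcp px [[ 15.09014013 339.3773159 ]] [[-68.32111491 294.78027913]]
knob top [ 0.51179231 -0.31771884  0.093     ] [ 0.51146234 -0.31622967  0.093     ]
tip [0.55405467 0.32652443 0.095     ] [0.55793753 0.32985879 0.095     ]
pin [0.54760805 0.33736748 0.062     ] [0.56752813 0.32059654 0.062     ] -40.09441041203832
pin [0.54748643 0.33883728 0.062     ] [0.56778302 0.320174   0.062     ] -42.5993954894663
[245 114  34  49 423] [262.81560284 141.61229314]
((261.4207763671875, 137.52944946289062), (35.5509147644043, 64.022216796875), 3.353771924972534)
[332 201  26  26 444] [344.45495495 213.52252252]
((344.6231994628906, 213.3607940673828), (25.519676208496094, 25.90567398071289), 109.87258911132812)
[378 213  35  35 769] [394.04811443 229.90377113]
((394.5918273925781, 229.80020141601562), (34.1559944152832, 35.03730392456055), 138.3868408203125)
[334 249  26  26 450] [346.23111111 261.54444444]
((346.2588806152344, 261.5506896972656), (26.017179489135742, 26.230987548828125), 163.1180877685547)
```

```bash
cat > ov.py <<'E'
from h import *
import sys
rx,ry,cx,cy=map(float,sys.argv[1:5])
ims={n:cv2.imread(f"pics/{n}0.png") for n in M}
out=[]
for n,(x0,y0) in {"scene":(370,210),"top":(350,190)}.items():
    c=crop(ims[n],x0,y0,90,90,4.4)
    for z,R in((.093,.012),(.057,.012),(0.04,.048)): draw(c,n,circ(rx,ry,z,R),x0,y0,4.4,(0,255,255))
    out.append(c)
row1=cv2.hconcat(out);out=[]
for n,(x0,y0) in {"scene":(110,185),"top":(105,165)}.items():
    c=crop(ims[n],x0,y0,90,90,4.4)
    for z,R in((.072,.088),(.042,.0),(.095,.003)): draw(c,n,circ(cx,cy,z,R),x0,y0,4.4,(0,0,255))
    draw(c,n,[[cx,cy,.042],[cx,cy,.095]],x0,y0,4.4,(0,255,0))
    out.append(c)
cv2.imwrite("pics/ov1.png",row1);cv2.imwrite("pics/ov2.png",cv2.hconcat(out))
E
python3 ov.py .5116 -.317 .557 .329
```

```text
(no output)
```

View pics/ov1.png

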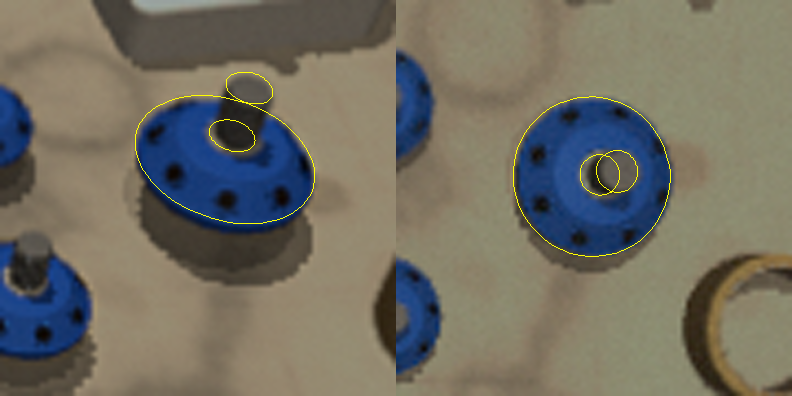

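View pics/ov2.png

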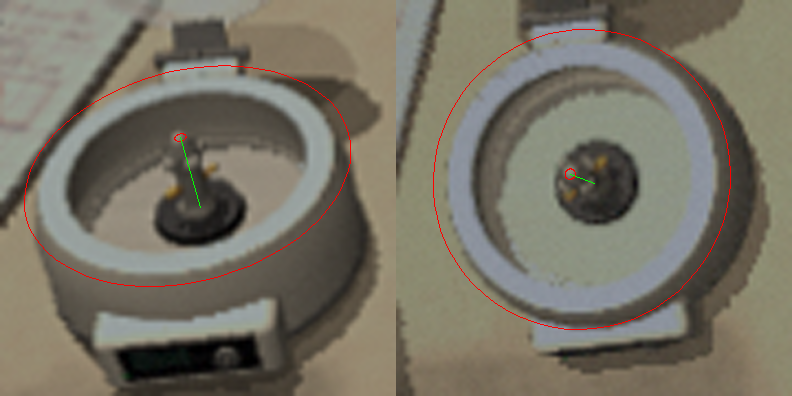

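Run:
```python
from h import *
out=[]
for n,(x0,y0) in {"scene":(132,200),"top":(128,185)}.items():
    out.append(crop(cv2.imread(f"pics/{n}0.png"),x0,y0,44,50,9))
cv2.imwrite("pics/sh.png",cv2.hconcat(out))
```

```text
(no output)
```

View pics/sh.png

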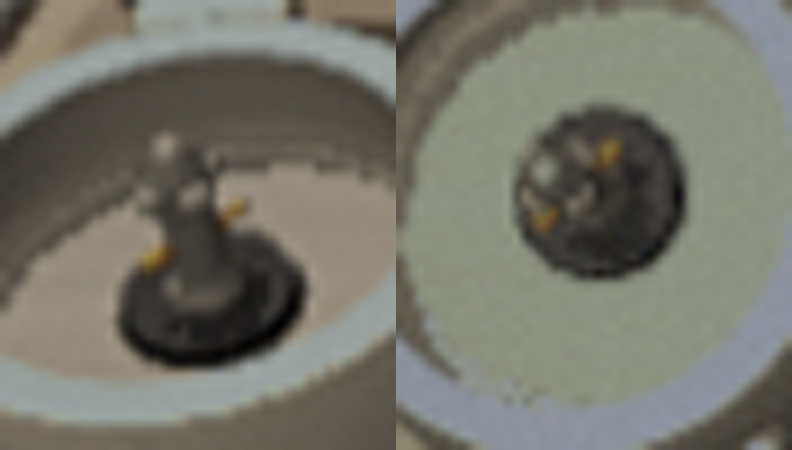

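Run:
```python
from h import *
A=lambda u,v:back("scene",(u/9+131.5,v/9+199.5),0)
def B(n,u,v,z):
    return back(n,(u/9+131.5,v/9+199.5) if n=="scene" else ((u-396)/9+127.5,v/9+184.5),z)[:2].round(4)
print("flange",B("scene",212,295,.042),B("top",601,192,.042))
print("tip",B("scene",166,137,.095),B("top",548,172,.095))
for z in(.060,.062):
    a,b=B("scene",155,260,z),B("scene",234,213,z);c,d=B("top",545,217,z),B("top",608,152,z)
    print("pin",a,b,(a+b)/2,np.degrees(np.arctan2(*(b-a)[::-1])),c,d,(c+d)/2,np.degrees(np.arctan2(*(d-c)[::-1])))
s=r.sense();print(s["tcp_pos"],s["time_s"])
```

```text
flange [0.5547 0.3287] [0.5582 0.3274]
tip [0.5607 0.3313] [0.5582 0.3283]
pin [0.5499 0.3393] [0.5684 0.322 ] [0.55915 0.33065] -43.080189870044535 [0.5488 0.3385] [0.568 0.321] [0.5584  0.32975] -42.34786786096277
pin [0.5479 0.3384] [0.5663 0.3211] [0.5571  0.32975] -43.23514220148792 [0.5486 0.3379] [0.5678 0.3205] [0.5582 0.3292] -42.184443315788734
[0.23031549 0.58044093 0.22158223] 0.1
```

Run:
```python
from h import *
for n,u,v in(("scene",470,190),("scene",540,345),("top",456,190),("top",455,310),("scene",527,52),("scene",435,183),("top",425,170)):
    print(n,u,v,[back(n,(u,v),z)[:2].round(3).tolist() for z in(0,.1,.2,.3)])
print("box corners top", [back("top",p,.171)[:2].round(3).tolist() for p in((229,207),(303,194),(322,283),(249,300))])
```

```text
scene 470 190 [[0.775, -0.55], [0.65, -0.47], [0.524, -0.389], [0.398, -0.308]]
scene 540 345 [[0.267, -0.511], [0.211, -0.436], [0.156, -0.361], [0.101, -0.286]]
top 456 190 [[0.629, -0.505], [0.613, -0.463], [0.598, -0.42], [0.582, -0.378]]
top 455 310 [[0.297, -0.501], [0.309, -0.459], [0.321, -0.417], [0.332, -0.376]]
scene 527 52 [[1.966, -1.316], [1.675, -1.129], [1.384, -0.942], [1.092, -0.755]]
scene 435 183 [[0.809, -0.454], [0.679, -0.387], [0.548, -0.319], [0.417, -0.252]]
top 425 170 [[0.682, -0.416], [0.662, -0.381], [0.642, -0.346], [0.622, -0.311]]
box corners top [[0.547, 0.107], [0.582, -0.065], [0.376, -0.113], [0.333, 0.055]]
```

Run:
```python
from h import *
cv2.imwrite("pics/bl.png",crop(cv2.imread("pics/scene0.png"),380,30,180,350,2))
```

```text
(no output)
```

View pics/bl.png

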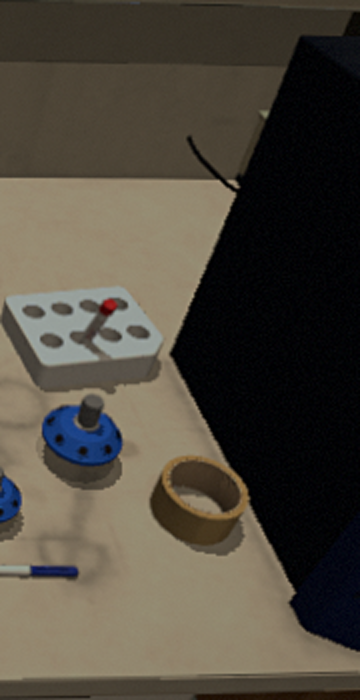

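The block on the right has its near face at about y = -0.50, so the gripper fits there. First I raise the tool and square it to the world axes.

Emit:
drive_tool:
  deltas:
    - {"dz":-0.02,"wz":-5}
    - {"dz":-0.04,"wz":-12}
    - {"dz":-0.06,"wz":-18}
    - {"dz":-0.07,"wz":-21.7}
    - {"dz":-0.07,"wz":-21.7}
    - {"dz":-0.07,"wz":-21.7}
  gripper: 1

```text
schema error: expected keys dx, dy, dz, wx, wy, wz
```

Emit:
drive_tool:
  deltas:
    - {"dx":0,"dy":0,"dz":-0.02,"wx":0,"wy":0,"wz":-5}
    - {"dx":0,"dy":0,"dz":-0.04,"wx":0,"wy":0,"wz":-12}
    - {"dx":0,"dy":0,"dz":-0.06,"wx":0,"wy":0,"wz":-18}
    - {"dx":0,"dy":0,"dz":-0.07,"wx":0,"wy":0,"wz":-21.7}
    - {"dx":0,"dy":0,"dz":-0.07,"wx":0,"wy":0,"wz":-21.7}
    - {"dx":0,"dy":0,"dz":-0.07,"wx":0,"wy":0,"wz":-21.7}
  gripper: 1

```text
time_s: 0.7
tcp_pos: [0.2303, 0.5805, 0.2916]
ee_rot: [[1.0, -0.001, -0.001], [-0.001, -1.0, -0.001], [-0.001, 0.001, -1.0]]
wrist_force: [-0.4, -0.5, -1.1]
gripper_width: 0.998
```

Emit:
drive_tool:
  deltas:
    - {"dx":0.02,"dy":0.02,"dz":0,"wx":0,"wy":0,"wz":0}
    - {"dx":0.05,"dy":0.05,"dz":0,"wx":0,"wy":0,"wz":0}
    - {"dx":0.08,"dy":0.08,"dz":0,"wx":0,"wy":0,"wz":0}
    - {"dx":0.11,"dy":0.11,"dz":0,"wx":0,"wy":0,"wz":0}
    - {"dx":0.14,"dy":0.14,"dz":0,"wx":0,"wy":0,"wz":0}
    - {"dx":0.17,"dy":0.17,"dz":0,"wx":0,"wy":0,"wz":0}
    - {"dx":0.2,"dy":0.2,"dz":0,"wx":0,"wy":0,"wz":0}
    - {"dx":0.23,"dy":0.235,"dz":0,"wx":0,"wy":0,"wz":0}
    - {"dx":0.25,"dy":0.275,"dz":0,"wx":0,"wy":0,"wz":0}
    - {"dx":0.265,"dy":0.32,"dz":0,"wx":0,"wy":0,"wz":0}
    - {"dx":0.275,"dy":0.365,"dz":0,"wx":0,"wy":0,"wz":0}
    - {"dx":0.28,"dy":0.41,"dz":0,"wx":0,"wy":0,"wz":0}
    - {"dx":0.28,"dy":0.455,"dz":0,"wx":0,"wy":0,"wz":0}
    - {"dx":0.28,"dy":0.5,"dz":0,"wx":0,"wy":0,"wz":0}
    - {"dx":0.28,"dy":0.545,"dz":0,"wx":0,"wy":0,"wz":0}
    - {"dx":0.28,"dy":0.59,"dz":0,"wx":0,"wy":0,"wz":0}
    - {"dx":0.28,"dy":0.635,"dz":0,"wx":0,"wy":0,"wz":0}
    - {"dx":0.28,"dy":0.68,"dz":0,"wx":0,"wy":0,"wz":0}
    - {"dx":0.28,"dy":0.725,"dz":0,"wx":0,"wy":0,"wz":0}
    - {"dx":0.28,"dy":0.77,"dz":0,"wx":0,"wy":0,"wz":0}

```text
time_s: 2.7
tcp_pos: [0.5103, -0.1905, 0.2913]
ee_rot: [[1.0, -0.0, -0.002], [-0.0, -1.0, 0.001], [-0.002, -0.001, -1.0]]
wrist_force: [1.0, 0.1, 0.0]
gripper_width: 1.002
```

Emit:
drive_tool:
  deltas:
    - {"dx":0,"dy":0.03,"dz":0,"wx":0,"wy":0,"wz":0}
    - {"dx":0,"dy":0.06,"dz":0,"wx":0,"wy":0,"wz":0}
    - {"dx":0,"dy":0.09,"dz":0,"wx":0,"wy":0,"wz":0}
    - {"dx":0,"dy":0.115,"dz":0,"wx":0,"wy":0,"wz":0}
    - {"dx":0,"dy":0.127,"dz":0.01,"wx":0,"wy":0,"wz":0}
    - {"dx":0,"dy":0.127,"dz":0.04,"wx":0,"wy":0,"wz":0}
    - {"dx":0,"dy":0.127,"dz":0.08,"wx":0,"wy":0,"wz":0}
    - {"dx":0,"dy":0.127,"dz":0.11,"wx":0,"wy":0,"wz":0}
    - {"dx":0,"dy":0.127,"dz":0.13,"wx":0,"wy":0,"wz":0}
    - {"dx":0,"dy":0.127,"dz":0.14,"wx":0,"wy":0,"wz":0}
    - {"dx":0,"dy":0.127,"dz":0.14,"wx":0,"wy":0,"wz":0}
    - {"dx":0,"dy":0.127,"dz":0.14,"wx":0,"wy":0,"wz":0}

```text
time_s: 3.9
tcp_pos: [0.5119, -0.3158, 0.1531]
ee_rot: [[1.0, 0.001, 0.001], [0.001, -1.0, -0.001], [0.001, 0.001, -1.0]]
wrist_force: [-0.4, 0.7, -0.5]
gripper_width: 1.001
```

```bash
cat > snap.py <<'E'
import sys
from h import *
s=r.sense();print(s["time_s"],s["tcp_pos"].round(4),s["joints"].round(1),s["wrist_force"].round(2),s["moment"].round(3),round(s["gripper_width"],3))
o=[]
nm=sys.argv[1];k=float(sys.argv[8]) if len(sys.argv)>8 else 4.4
a=list(map(int,sys.argv[2:8]))
for n,(x,y) in(("scene",a[0:2]),("top",a[2:4])):
    im=cams.capture(n)[:,:,::-1];cv2.imwrite(f"pics/{nm}_{n}.png",im);o.append(crop(im,x,y,a[4],a[5],k))
cv2.imwrite(f"pics/{nm}.png",cv2.hconcat(o))
E
python3 snap.py g1 370 160 330 170 130 120 3
```

```text
3.9 [ 0.5119 -0.3158  0.1531] [-16.3  23.   -8.7   0.  -58.3 106.3] [-0.4   0.75 -0.52] [-0.025  0.006 -0.02 ] 1.001
```

View pics/g1.png

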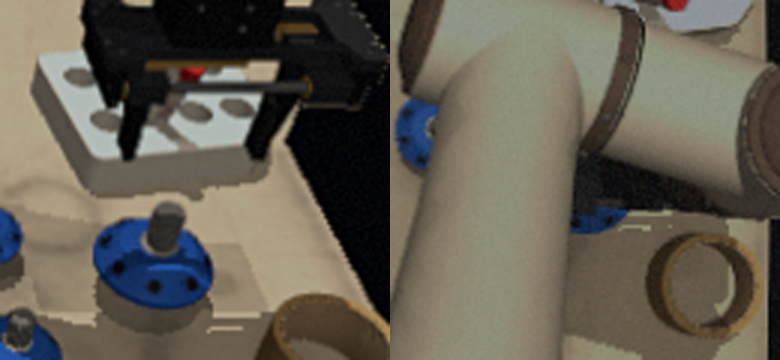

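The gripper is above the chosen rotor, with the fingers at scene (413,212) and (457,213) and the knob at (424,230). I descend around the knob and close.

Emit:
drive_tool:
  deltas:
    - {"dx":0,"dy":0.001,"dz":0.02,"wx":0,"wy":0,"wz":0}
    - {"dx":0,"dy":0.001,"dz":0.045,"wx":0,"wy":0,"wz":0}
    - {"dx":0,"dy":0.001,"dz":0.065,"wx":0,"wy":0,"wz":0}
    - {"dx":0,"dy":0.001,"dz":0.08,"wx":0,"wy":0,"wz":0}
    - {"dx":0,"dy":0.001,"dz":0.088,"wx":0,"wy":0,"wz":0}
    - {"dx":0,"dy":0.001,"dz":0.0915,"wx":0,"wy":0,"wz":0}
    - {"dx":0,"dy":0.001,"dz":0.0915,"wx":0,"wy":0,"wz":0}
    - {"dx":0,"dy":0.001,"dz":0.0915,"wx":0,"wy":0,"wz":0}

```text
time_s: 4.8
tcp_pos: [0.5121, -0.3171, 0.0621]
ee_rot: [[1.0, 0.001, 0.002], [0.001, -1.0, -0.001], [0.002, 0.001, -1.0]]
wrist_force: [-0.8, -0.7, -0.0]
gripper_width: 1.001
```

Emit:
drive_tool:
  deltas:
    - {"dx":0,"dy":0,"dz":0,"wx":0,"wy":0,"wz":0}
    - {"dx":0,"dy":0,"dz":0,"wx":0,"wy":0,"wz":0}
    - {"dx":0,"dy":0,"dz":0,"wx":0,"wy":0,"wz":0}
    - {"dx":0,"dy":0,"dz":0,"wx":0,"wy":0,"wz":0}
    - {"dx":0,"dy":0,"dz":0,"wx":0,"wy":0,"wz":0}
    - {"dx":0,"dy":0,"dz":0,"wx":0,"wy":0,"wz":0}
    - {"dx":0,"dy":0,"dz":0,"wx":0,"wy":0,"wz":0}
    - {"dx":0,"dy":0,"dz":0,"wx":0,"wy":0,"wz":0}
  gripper: 0

```text
time_s: 5.6
tcp_pos: [0.5114, -0.3168, 0.061]
ee_rot: [[1.0, 0.001, -0.0], [0.001, -1.0, 0.0], [-0.0, -0.0, -1.0]]
wrist_force: [0.0, -0.4, -0.6]
gripper_width: 0.359
```

```bash
python3 snap.py g2 370 160 330 170 130 120 3
```

```text
5.6 [ 0.5114 -0.3168  0.061 ] [-16.4  28.8 -14.3   0.  -46.9 106.4] [ 0.03 -0.39 -0.59] [-0.059  0.012 -0.023] 0.359
```

View pics/g2.png

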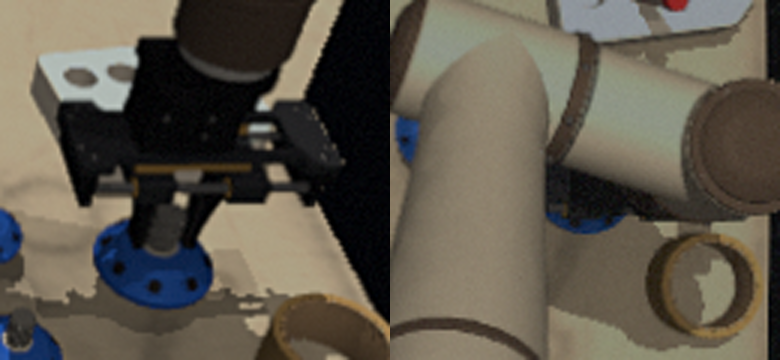

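Emit:
drive_tool:
  deltas:
    - {"dx":0,"dy":0,"dz":0,"wx":0,"wy":0,"wz":0}
    - {"dx":0,"dy":0,"dz":0,"wx":0,"wy":0,"wz":0}
    - {"dx":0,"dy":0,"dz":0,"wx":0,"wy":0,"wz":0}
    - {"dx":0,"dy":0,"dz":0,"wx":0,"wy":0,"wz":0}

```text
time_s: 6.1
tcp_pos: [0.5114, -0.3168, 0.061]
ee_rot: [[1.0, 0.001, -0.0], [0.001, -1.0, -0.0], [-0.0, 0.0, -1.0]]
wrist_force: [0.4, 0.2, -0.1]
gripper_width: 0.269
```

The knob is gripped. The opening reads 0.269, about 23.4 mm. I lift.

Emit:
drive_tool:
  deltas:
    - {"dx":0,"dy":0,"dz":-0.005,"wx":0,"wy":0,"wz":0}
    - {"dx":0,"dy":0,"dz":-0.015,"wx":0,"wy":0,"wz":0}
    - {"dx":0,"dy":0,"dz":-0.03,"wx":0,"wy":0,"wz":0}
    - {"dx":0,"dy":0,"dz":-0.055,"wx":0,"wy":0,"wz":0}
    - {"dx":0,"dy":0,"dz":-0.08,"wx":0,"wy":0,"wz":0}
    - {"dx":0,"dy":0,"dz":-0.11,"wx":0,"wy":0,"wz":0}
    - {"dx":0,"dy":0,"dz":-0.14,"wx":0,"wy":0,"wz":0}
    - {"dx":0,"dy":0,"dz":-0.17,"wx":0,"wy":0,"wz":0}
    - {"dx":0,"dy":0,"dz":-0.195,"wx":0,"wy":0,"wz":0}
    - {"dx":0,"dy":0,"dz":-0.21,"wx":0,"wy":0,"wz":0}
    - {"dx":0,"dy":0,"dz":-0.22,"wx":0,"wy":0,"wz":0}
    - {"dx":0,"dy":0,"dz":-0.225,"wx":0,"wy":0,"wz":0}
    - {"dx":0,"dy":0,"dz":-0.225,"wx":0,"wy":0,"wz":0}
    - {"dx":0,"dy":0,"dz":-0.225,"wx":0,"wy":0,"wz":0}

```text
time_s: 7.5
tcp_pos: [0.5109, -0.3165, 0.285]
ee_rot: [[1.0, 0.001, -0.002], [0.001, -1.0, 0.001], [-0.002, -0.001, -1.0]]
wrist_force: [-0.8, 0.5, -1.9]
gripper_width: 0.267
```

```bash
python3 snap.py g3 340 30 330 170 130 150 3
```

```text
7.5 [ 0.5109 -0.3165  0.285 ] [-16.4  17.7   3.   -0.  -75.4 106.4] [-0.82  0.47 -1.87] [-0.041 -0.042  0.003] 0.267
```

View pics/g3.png

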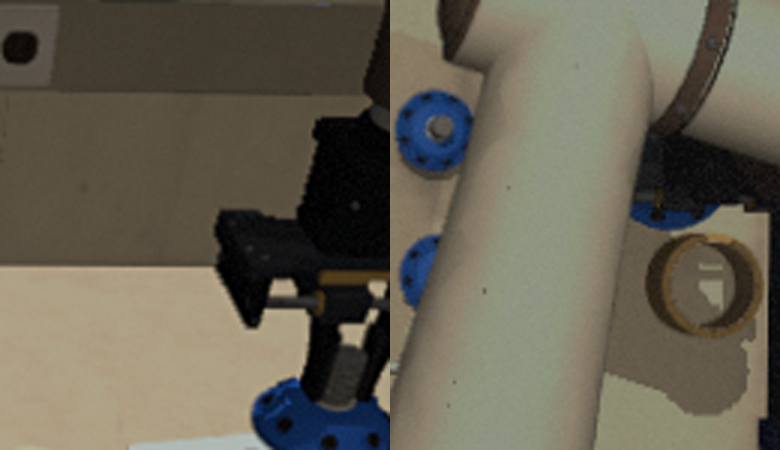

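The rotor is lifted and hangs straight. In the scene crop the disc is at (330,420), and there is a weight change of about 1.5 N. I carry it over the box.

Emit:
drive_tool:
  deltas:
    - {"dx":0.0,"dy":-0.01,"dz":0,"wx":0,"wy":0,"wz":0}
    - {"dx":0.0,"dy":-0.03,"dz":0,"wx":0,"wy":0,"wz":0}
    - {"dx":0.005,"dy":-0.06,"dz":0,"wx":0,"wy":0,"wz":0}
    - {"dx":0.01,"dy":-0.095,"dz":0,"wx":0,"wy":0,"wz":0}
    - {"dx":0.01,"dy":-0.13,"dz":0,"wx":0,"wy":0,"wz":0}
    - {"dx":0.015,"dy":-0.17,"dz":0,"wx":0,"wy":0,"wz":0}
    - {"dx":0.015,"dy":-0.21,"dz":0,"wx":0,"wy":0,"wz":0}
    - {"dx":0.02,"dy":-0.25,"dz":0,"wx":0,"wy":0,"wz":0}
    - {"dx":0.02,"dy":-0.29,"dz":0,"wx":0,"wy":0,"wz":0}
    - {"dx":0.025,"dy":-0.33,"dz":0,"wx":0,"wy":0,"wz":0}
    - {"dx":0.03,"dy":-0.37,"dz":0,"wx":0,"wy":0,"wz":0}
    - {"dx":0.03,"dy":-0.41,"dz":0,"wx":0,"wy":0,"wz":0}
    - {"dx":0.035,"dy":-0.45,"dz":0,"wx":0,"wy":0,"wz":0}
    - {"dx":0.035,"dy":-0.49,"dz":0,"wx":0,"wy":0,"wz":0}
    - {"dx":0.04,"dy":-0.53,"dz":0,"wx":0,"wy":0,"wz":0}
    - {"dx":0.04,"dy":-0.565,"dz":0,"wx":0,"wy":0,"wz":0}
    - {"dx":0.045,"dy":-0.6,"dz":0,"wx":0,"wy":0,"wz":0}
    - {"dx":0.047,"dy":-0.625,"dz":0,"wx":0,"wy":0,"wz":0}
    - {"dx":0.047,"dy":-0.64,"dz":0,"wx":0,"wy":0,"wz":0}
    - {"dx":0.047,"dy":-0.6457,"dz":0,"wx":0,"wy":0,"wz":0}

```text
time_s: 9.6
tcp_pos: [0.5571, 0.3302, 0.2852]
ee_rot: [[1.0, 0.002, -0.001], [0.002, -1.0, -0.001], [-0.001, 0.001, -1.0]]
wrist_force: [-0.4, -1.2, -1.8]
gripper_width: 0.268
```

Emit:
drive_tool:
  deltas:
    - {"dx":0,"dy":0,"dz":0.02,"wx":0,"wy":0,"wz":0}
    - {"dx":0,"dy":0,"dz":0.04,"wx":0,"wy":0,"wz":0}
    - {"dx":0,"dy":0,"dz":0.055,"wx":0,"wy":0,"wz":0}
    - {"dx":0,"dy":0,"dz":0.06,"wx":0,"wy":0,"wz":0}
    - {"dx":0,"dy":0,"dz":0.06,"wx":0,"wy":0,"wz":0}
    - {"dx":0,"dy":0,"dz":0.06,"wx":0,"wy":0,"wz":0}

```text
time_s: 10.2
tcp_pos: [0.5583, 0.3287, 0.2273]
ee_rot: [[1.0, 0.001, 0.002], [0.001, -1.0, 0.001], [0.002, -0.001, -1.0]]
wrist_force: [-0.0, 0.3, -1.1]
gripper_width: 0.268
```

```bash
python3 snap.py g4 80 120 80 120 130 150 3
```

```text
10.2 [0.5583 0.3287 0.2273] [ 44.8  24.1   4.3   0.  -70.1  45.2] [-0.04  0.28 -1.09] [-0.042 -0.03  -0.016] 0.268
```

View pics/g4.png

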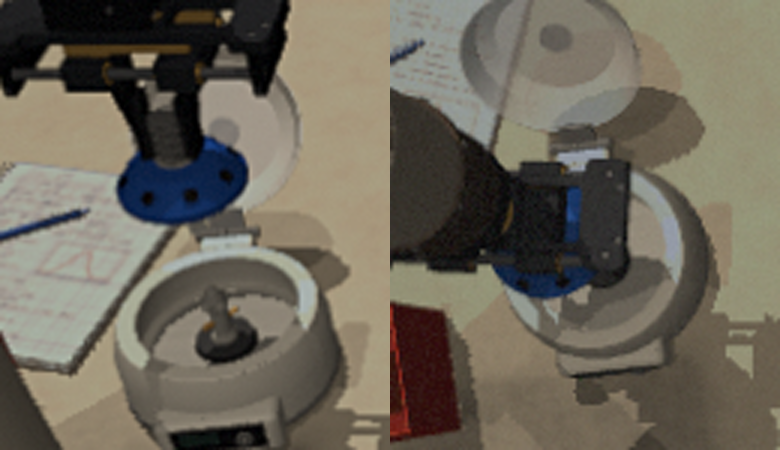

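Run:
```python
from h import *
o=[]
for n,x0,y0 in(("scene",110,130),("top",100,150)):
    c=crop(cv2.imread(f"pics/g4_{n}.png"),x0,y0,70,100,5.6)
    for z,R in((.206,.048),(.223,.012),(.22+.024,.012)): draw(c,n,circ(.5583,.3287,z,R),x0,y0,5.6,(0,255,255))
    draw(c,n,[[.558,.3292,.042],[.558,.3292,.095]],x0,y0,5.6,(0,255,0))
    o.append(c)
cv2.imwrite("pics/ov3.png",cv2.hconcat(o))
```

```text
(no output)
```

View pics/ov3.png

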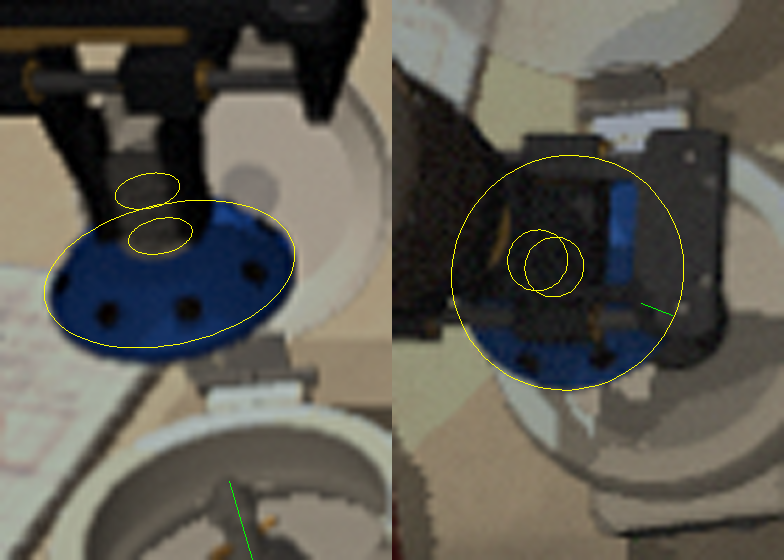

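The held rotor matches its predicted position to about 1 to 2 mm. I lower it over the shaft.

Emit:
drive_tool:
  deltas:
    - {"dx":0,"dy":0,"dz":0.015,"wx":0,"wy":0,"wz":0}
    - {"dx":0,"dy":0,"dz":0.035,"wx":0,"wy":0,"wz":0}
    - {"dx":0,"dy":0,"dz":0.05,"wx":0,"wy":0,"wz":0}
    - {"dx":0,"dy":0,"dz":0.06,"wx":0,"wy":0,"wz":0}
    - {"dx":0,"dy":0,"dz":0.066,"wx":0,"wy":0,"wz":0}
    - {"dx":0,"dy":0,"dz":0.07,"wx":0,"wy":0,"wz":0}
    - {"dx":0,"dy":0,"dz":0.074,"wx":0,"wy":0,"wz":0}
    - {"dx":0,"dy":0,"dz":0.077,"wx":0,"wy":0,"wz":0}
    - {"dx":0,"dy":0,"dz":0.08,"wx":0,"wy":0,"wz":0}
    - {"dx":0,"dy":0,"dz":0.08,"wx":0,"wy":0,"wz":0}

```text
time_s: 11.3
tcp_pos: [0.5576, 0.3288, 0.1458]
ee_rot: [[1.0, 0.001, -0.0], [0.001, -1.0, -0.0], [-0.0, 0.0, -1.0]]
wrist_force: [-0.9, 0.4, -1.8]
gripper_width: 0.268
```

```bash
python3 snap.py g5 80 120 80 120 130 150 3
```

```text
11.3 [0.5576 0.3288 0.1458] [ 44.8  27.5  -2.2  -0.  -60.3  45.2] [-0.95  0.42 -1.79] [-0.069 -0.023  0.032] 0.268
```

View pics/g5.png

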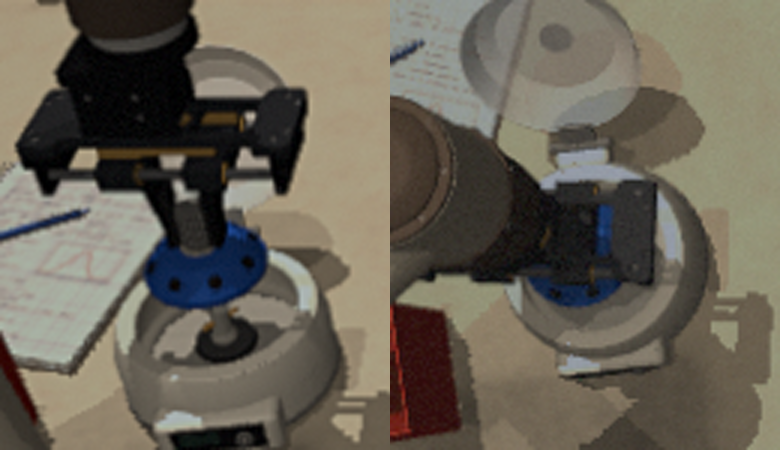

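The shaft tip is already inside the bore with no lateral force. I continue slowly towards the pin.

Emit:
drive_tool:
  deltas:
    - {"dx":0,"dy":0,"dz":0.004,"wx":0,"wy":0,"wz":0}
    - {"dx":0,"dy":0,"dz":0.008,"wx":0,"wy":0,"wz":0}
    - {"dx":0,"dy":0,"dz":0.012,"wx":0,"wy":0,"wz":0}
    - {"dx":0,"dy":0,"dz":0.015,"wx":0,"wy":0,"wz":0}
    - {"dx":0,"dy":0,"dz":0.017,"wx":0,"wy":0,"wz":0}
    - {"dx":0,"dy":0,"dz":0.019,"wx":0,"wy":0,"wz":0}
    - {"dx":0,"dy":0,"dz":0.019,"wx":0,"wy":0,"wz":0}

```text
time_s: 12.1
tcp_pos: [0.5579, 0.3296, 0.1267]
ee_rot: [[1.0, 0.001, 0.001], [0.001, -1.0, 0.001], [0.001, -0.001, -1.0]]
wrist_force: [1.1, 4.5, -3.1]
gripper_width: 0.263
```

Emit:
drive_tool:
  deltas:
    - {"dx":0,"dy":0,"dz":0.001,"wx":0,"wy":0,"wz":0}
    - {"dx":0,"dy":0,"dz":0.002,"wx":0,"wy":0,"wz":0}
    - {"dx":0,"dy":0,"dz":0.002,"wx":0,"wy":0,"wz":0}

```text
time_s: 12.4
tcp_pos: [0.558, 0.3293, 0.1251]
ee_rot: [[1.0, 0.001, 0.001], [0.001, -1.0, 0.001], [0.001, -0.001, -1.0]]
wrist_force: [1.3, 4.6, -1.4]
gripper_width: 0.268
```

There is a lateral force of +4.6 N in y, so the shaft axis lies slightly to +y. I ease over by 1 mm and step down.

Emit:
drive_tool:
  deltas:
    - {"dx":0.0003,"dy":-0.0005,"dz":0,"wx":0,"wy":0,"wz":0}
    - {"dx":0.0003,"dy":-0.001,"dz":0,"wx":0,"wy":0,"wz":0}
    - {"dx":0.0003,"dy":-0.001,"dz":0,"wx":0,"wy":0,"wz":0}

```text
time_s: 12.7
tcp_pos: [0.558, 0.3297, 0.125]
ee_rot: [[1.0, 0.001, -0.0], [0.001, -1.0, -0.001], [-0.0, 0.001, -1.0]]
wrist_force: [1.2, 3.8, -1.7]
gripper_width: 0.264
```

Emit:
drive_tool:
  deltas:
    - {"dx":0,"dy":0,"dz":0.001,"wx":0,"wy":0,"wz":0}
    - {"dx":0,"dy":0,"dz":0.001,"wx":0,"wy":0,"wz":0}
    - {"dx":0,"dy":0,"dz":0.001,"wx":0,"wy":0,"wz":0}

```text
time_s: 13.0
tcp_pos: [0.5581, 0.3299, 0.1241]
ee_rot: [[1.0, 0.001, 0.0], [0.001, -1.0, -0.0], [0.0, 0.0, -1.0]]
wrist_force: [1.5, 3.5, -0.7]
gripper_width: 0.264
```

Emit:
drive_tool:
  deltas:
    - {"dx":0.0005,"dy":-0.001,"dz":0,"wx":0,"wy":0,"wz":0}
    - {"dx":0.0005,"dy":-0.002,"dz":0,"wx":0,"wy":0,"wz":0}
    - {"dx":0.0005,"dy":-0.002,"dz":0,"wx":0,"wy":0,"wz":0}

```text
time_s: 13.3
tcp_pos: [0.5583, 0.3307, 0.1241]
ee_rot: [[1.0, 0.001, -0.001], [0.001, -1.0, -0.003], [-0.001, 0.003, -1.0]]
wrist_force: [-0.3, -0.8, 2.3]
gripper_width: 0.268
```

Emit:
drive_tool:
  deltas:
    - {"dx":0,"dy":0,"dz":0.001,"wx":0,"wy":0,"wz":0}
    - {"dx":0,"dy":0,"dz":0.001,"wx":0,"wy":0,"wz":0}
    - {"dx":0,"dy":0,"dz":0.001,"wx":0,"wy":0,"wz":0}

```text
time_s: 13.6
tcp_pos: [0.5586, 0.3308, 0.1239]
ee_rot: [[1.0, 0.001, -0.0], [0.001, -1.0, -0.002], [-0.0, 0.002, -1.0]]
wrist_force: [0.7, -2.3, 5.1]
gripper_width: 0.266
```

The hub is now on the pin, with about 6 N. I ease y back 0.8 mm, then turn slowly under light pressure.

Emit:
drive_tool:
  deltas:
    - {"dx":0,"dy":0.0008,"dz":0,"wx":0,"wy":0,"wz":0}
    - {"dx":0,"dy":0.0008,"dz":0,"wx":0,"wy":0,"wz":2}
    - {"dx":0,"dy":0.0008,"dz":0,"wx":0,"wy":0,"wz":5}
    - {"dx":0,"dy":0.0008,"dz":0,"wx":0,"wy":0,"wz":8}
    - {"dx":0,"dy":0.0008,"dz":0,"wx":0,"wy":0,"wz":11}
    - {"dx":0,"dy":0.0008,"dz":0,"wx":0,"wy":0,"wz":14}
    - {"dx":0,"dy":0.0008,"dz":0,"wx":0,"wy":0,"wz":15}

```text
time_s: 14.3
tcp_pos: [0.5581, 0.331, 0.1221]
ee_rot: [[0.966, -0.259, -0.001], [-0.259, -0.966, -0.0], [-0.001, 0.001, -1.0]]
wrist_force: [1.3, 0.7, -0.3]
gripper_width: 0.27
```

```bash
python3 -c "
from h import *
s=r.sense();print(s['joints'].round(1),s['wrist_force'].round(2),s['moment'].round(3))"
```

```text
[ 44.9  28.9  -3.5  -0.1 -57.6  30.1] [ 1.28  0.69 -0.26] [ 0.222 -0.24  -0.045]
```

Fz has vanished and the tool sank 2 mm, so the pin seems to be in a slot. I test by stepping down.

Emit:
drive_tool:
  deltas:
    - {"dx":0,"dy":0,"dz":0.001,"wx":0,"wy":0,"wz":0}
    - {"dx":0,"dy":0,"dz":0.002,"wx":0,"wy":0,"wz":0}
    - {"dx":0,"dy":0,"dz":0.002,"wx":0,"wy":0,"wz":0}

```text
time_s: 14.6
tcp_pos: [0.5583, 0.3311, 0.1204]
ee_rot: [[0.966, -0.258, -0.001], [-0.258, -0.966, -0.0], [-0.001, 0.0, -1.0]]
wrist_force: [0.2, 1.5, -2.1]
gripper_width: 0.267
```

The hub is now about 17.4 mm above the seat, below the pin-top level, so it is aligned. I continue to the detent.

Emit:
drive_tool:
  deltas:
    - {"dx":0,"dy":0,"dz":0.001,"wx":0,"wy":0,"wz":0}
    - {"dx":0,"dy":0,"dz":0.002,"wx":0,"wy":0,"wz":0}
    - {"dx":0,"dy":0,"dz":0.003,"wx":0,"wy":0,"wz":0}
    - {"dx":0,"dy":0,"dz":0.004,"wx":0,"wy":0,"wz":0}
    - {"dx":0,"dy":0,"dz":0.004,"wx":0,"wy":0,"wz":0}

```text
time_s: 15.1
tcp_pos: [0.5588, 0.3311, 0.1179]
ee_rot: [[0.966, -0.258, 0.001], [-0.258, -0.966, 0.0], [0.001, -0.0, -1.0]]
wrist_force: [-0.7, 0.1, 3.7]
gripper_width: 0.265
```

```bash
python3 -c "
from h import *
s=r.sense();print(s['tcp_pos'],s['wrist_force'].round(2),s['moment'].round(3))"
```

```text
[0.55878754 0.33107598 0.11785999] [-0.72  0.12  3.73] [-0.108  0.061 -0.006]
```

Emit:
drive_tool:
  deltas:
    - {"dx":0,"dy":0,"dz":0.001,"wx":0,"wy":0,"wz":0}
    - {"dx":0,"dy":0,"dz":0.002,"wx":0,"wy":0,"wz":0}
    - {"dx":0,"dy":0,"dz":0.003,"wx":0,"wy":0,"wz":0}
    - {"dx":0,"dy":0,"dz":0.004,"wx":0,"wy":0,"wz":0}

```text
time_s: 15.5
tcp_pos: [0.5595, 0.3312, 0.1158]
ee_rot: [[0.966, -0.257, 0.003], [-0.257, -0.966, 0.001], [0.003, -0.001, -1.0]]
wrist_force: [-1.5, -1.0, 11.0]
gripper_width: 0.266
```

Emit:
drive_tool:
  deltas:
    - {"dx":0,"dy":0,"dz":0.001,"wx":0,"wy":0,"wz":0}
    - {"dx":0,"dy":0,"dz":0.002,"wx":0,"wy":0,"wz":0}
    - {"dx":0,"dy":0,"dz":0.003,"wx":0,"wy":0,"wz":0}

```text
time_s: 15.8
tcp_pos: [0.5596, 0.3312, 0.1132]
ee_rot: [[0.966, -0.257, 0.003], [-0.257, -0.966, 0.001], [0.003, -0.002, -1.0]]
wrist_force: [-1.5, -2.1, 11.5]
gripper_width: 0.266
```

Emit:
drive_tool:
  deltas:
    - {"dx":0,"dy":0,"dz":0.001,"wx":0,"wy":0,"wz":0}
    - {"dx":0,"dy":0,"dz":0.002,"wx":0,"wy":0,"wz":0}
    - {"dx":0,"dy":0,"dz":0.003,"wx":0,"wy":0,"wz":0}

```text
time_s: 16.1
tcp_pos: [0.5585, 0.331, 0.1073]
ee_rot: [[0.966, -0.258, 0.0], [-0.258, -0.966, 0.001], [0.0, -0.001, -1.0]]
wrist_force: [1.0, 0.7, -3.7]
gripper_width: 0.268
```

Emit:
drive_tool:
  deltas:
    - {"dx":0,"dy":0,"dz":0.001,"wx":0,"wy":0,"wz":0}
    - {"dx":0,"dy":0,"dz":0.002,"wx":0,"wy":0,"wz":0}
    - {"dx":0,"dy":0,"dz":0.002,"wx":0,"wy":0,"wz":0}

```text
time_s: 16.4
tcp_pos: [0.5582, 0.3311, 0.104]
ee_rot: [[0.966, -0.258, -0.001], [-0.258, -0.966, -0.001], [-0.001, 0.001, -1.0]]
wrist_force: [1.0, 1.9, -3.3]
gripper_width: 0.267
```

Snap-through: the springs now pull the rotor down. I press the last bit home.

Emit:
drive_tool:
  deltas:
    - {"dx":0,"dy":0,"dz":0.001,"wx":0,"wy":0,"wz":0}
    - {"dx":0,"dy":0,"dz":0.002,"wx":0,"wy":0,"wz":0}
    - {"dx":0,"dy":0,"dz":0.002,"wx":0,"wy":0,"wz":0}

```text
time_s: 16.7
tcp_pos: [0.5585, 0.3311, 0.1031]
ee_rot: [[0.966, -0.258, -0.0], [-0.258, -0.966, -0.0], [-0.0, 0.0, -1.0]]
wrist_force: [0.4, 0.3, -1.8]
gripper_width: 0.269
```

Emit:
drive_tool:
  deltas:
    - {"dx":0,"dy":0,"dz":0.001,"wx":0,"wy":0,"wz":0}
    - {"dx":0,"dy":0,"dz":0.001,"wx":0,"wy":0,"wz":0}
    - {"dx":0,"dy":0,"dz":0.001,"wx":0,"wy":0,"wz":0}

```text
time_s: 17.0
tcp_pos: [0.5587, 0.3311, 0.103]
ee_rot: [[0.966, -0.258, 0.001], [-0.258, -0.966, 0.0], [0.001, -0.0, -1.0]]
wrist_force: [-1.0, -0.6, 3.9]
gripper_width: 0.27
```

It stopped at .103, exactly the home height. A firmer press of about 10 to 12 N to confirm.

Emit:
drive_tool:
  deltas:
    - {"dx":0,"dy":0,"dz":0.001,"wx":0,"wy":0,"wz":0}
    - {"dx":0,"dy":0,"dz":0.002,"wx":0,"wy":0,"wz":0}
    - {"dx":0,"dy":0,"dz":0.002,"wx":0,"wy":0,"wz":0}
    - {"dx":0,"dy":0,"dz":0.002,"wx":0,"wy":0,"wz":0}

```text
time_s: 17.4
tcp_pos: [0.5591, 0.3312, 0.1029]
ee_rot: [[0.966, -0.257, 0.002], [-0.257, -0.966, 0.0], [0.002, -0.001, -1.0]]
wrist_force: [-3.2, -1.7, 11.7]
gripper_width: 0.262
```

Home. Now the pull test, ramping up gently.

Emit:
drive_tool:
  deltas:
    - {"dx":0,"dy":0,"dz":-0.001,"wx":0,"wy":0,"wz":0}
    - {"dx":0,"dy":0,"dz":-0.002,"wx":0,"wy":0,"wz":0}
    - {"dx":0,"dy":0,"dz":-0.003,"wx":0,"wy":0,"wz":0}
    - {"dx":0,"dy":0,"dz":-0.004,"wx":0,"wy":0,"wz":0}
    - {"dx":0,"dy":0,"dz":-0.005,"wx":0,"wy":0,"wz":0}
    - {"dx":0,"dy":0,"dz":-0.005,"wx":0,"wy":0,"wz":0}

```text
time_s: 18.0
tcp_pos: [0.5583, 0.3311, 0.1041]
ee_rot: [[0.966, -0.258, -0.001], [-0.258, -0.966, -0.0], [-0.001, 0.001, -1.0]]
wrist_force: [0.9, 0.7, -1.8]
gripper_width: 0.266
```

Emit:
drive_tool:
  deltas:
    - {"dx":0,"dy":0,"dz":-0.0005,"wx":0,"wy":0,"wz":0}
    - {"dx":0,"dy":0,"dz":-0.001,"wx":0,"wy":0,"wz":0}
    - {"dx":0,"dy":0,"dz":-0.001,"wx":0,"wy":0,"wz":0}

```text
time_s: 18.3
tcp_pos: [0.5581, 0.331, 0.1046]
ee_rot: [[0.966, -0.258, -0.002], [-0.258, -0.966, -0.001], [-0.001, 0.001, -1.0]]
wrist_force: [2.5, 2.3, -9.2]
gripper_width: 0.267
```

Emit:
drive_tool:
  deltas:
    - {"dx":0,"dy":0,"dz":-0.0005,"wx":0,"wy":0,"wz":0}
    - {"dx":0,"dy":0,"dz":-0.0008,"wx":0,"wy":0,"wz":0}
    - {"dx":0,"dy":0,"dz":-0.0008,"wx":0,"wy":0,"wz":0}

```text
time_s: 18.6
tcp_pos: [0.5579, 0.3308, 0.105]
ee_rot: [[0.966, -0.258, -0.002], [-0.258, -0.966, -0.001], [-0.002, 0.001, -1.0]]
wrist_force: [4.0, 2.9, -17.8]
gripper_width: 0.265
```

That is slightly strong, about 16 N net. I trim and hold for over a second.

Emit:
drive_tool:
  deltas:
    - {"dx":0,"dy":0,"dz":0.0004,"wx":0,"wy":0,"wz":0}
    - {"dx":0,"dy":0,"dz":0.0004,"wx":0,"wy":0,"wz":0}
    - {"dx":0,"dy":0,"dz":0.0004,"wx":0,"wy":0,"wz":0}

```text
time_s: 18.9
tcp_pos: [0.5579, 0.3308, 0.1051]
ee_rot: [[0.966, -0.258, -0.002], [-0.258, -0.966, -0.001], [-0.002, 0.001, -1.0]]
wrist_force: [3.5, 3.0, -20.0]
gripper_width: 0.27
```

The force is still creeping up because the controller has integral action. I back off at once.

Emit:
drive_tool:
  deltas:
    - {"dx":0,"dy":0,"dz":0.0015,"wx":0,"wy":0,"wz":0}
    - {"dx":0,"dy":0,"dz":0.0015,"wx":0,"wy":0,"wz":0}

```text
time_s: 19.1
tcp_pos: [0.5582, 0.3308, 0.105]
ee_rot: [[0.966, -0.258, -0.001], [-0.258, -0.966, -0.001], [-0.001, 0.001, -1.0]]
wrist_force: [2.4, 1.7, -16.2]
gripper_width: 0.264
```

Emit:
drive_tool:
  deltas:
    - {"dx":0,"dy":0,"dz":0.0002,"wx":0,"wy":0,"wz":0}
    - {"dx":0,"dy":0,"dz":0.0002,"wx":0,"wy":0,"wz":0}
    - {"dx":0,"dy":0,"dz":0.0002,"wx":0,"wy":0,"wz":0}

```text
time_s: 19.4
tcp_pos: [0.5583, 0.3308, 0.105]
ee_rot: [[0.966, -0.258, -0.0], [-0.258, -0.966, -0.0], [-0.0, 0.001, -1.0]]
wrist_force: [1.0, 1.1, -14.4]
gripper_width: 0.265
```

Net pull is about 12.8 N. I hold, checking often.

Emit:
drive_tool:
  deltas:
    - {"dx":0,"dy":0,"dz":0,"wx":0,"wy":0,"wz":0}
    - {"dx":0,"dy":0,"dz":0,"wx":0,"wy":0,"wz":0}
    - {"dx":0,"dy":0,"dz":0,"wx":0,"wy":0,"wz":0}
    - {"dx":0,"dy":0,"dz":0,"wx":0,"wy":0,"wz":0}

```text
time_s: 19.8
tcp_pos: [0.5584, 0.3309, 0.1049]
ee_rot: [[0.966, -0.258, -0.0], [-0.258, -0.966, -0.0], [-0.0, 0.001, -1.0]]
wrist_force: [-0.3, -0.2, -13.2]
gripper_width: 0.267
```

Emit:
drive_tool:
  deltas:
    - {"dx":0,"dy":0,"dz":0,"wx":0,"wy":0,"wz":0}
    - {"dx":0,"dy":0,"dz":0,"wx":0,"wy":0,"wz":0}
    - {"dx":0,"dy":0,"dz":0,"wx":0,"wy":0,"wz":0}
    - {"dx":0,"dy":0,"dz":0,"wx":0,"wy":0,"wz":0}

```text
time_s: 20.2
tcp_pos: [0.5585, 0.331, 0.1049]
ee_rot: [[0.966, -0.258, -0.0], [-0.258, -0.966, -0.0], [-0.0, 0.0, -1.0]]
wrist_force: [-0.3, 0.7, -11.9]
gripper_width: 0.268
```

The pull is drifting down a little. I trim up 0.3 mm and hold another second so that the pull is clearly about 12 N.

Emit:
drive_tool:
  deltas:
    - {"dx":0,"dy":0,"dz":-0.0003,"wx":0,"wy":0,"wz":0}
    - {"dx":0,"dy":0,"dz":-0.0004,"wx":0,"wy":0,"wz":0}
    - {"dx":0,"dy":0,"dz":-0.0004,"wx":0,"wy":0,"wz":0}
    - {"dx":0,"dy":0,"dz":-0.0004,"wx":0,"wy":0,"wz":0}

```text
time_s: 20.6
tcp_pos: [0.5584, 0.331, 0.1049]
ee_rot: [[0.966, -0.258, -0.0], [-0.258, -0.966, -0.0], [-0.0, 0.0, -1.0]]
wrist_force: [0.1, -0.1, -13.8]
gripper_width: 0.268
```

Emit:
drive_tool:
  deltas:
    - {"dx":0,"dy":0,"dz":0.0002,"wx":0,"wy":0,"wz":0}
    - {"dx":0,"dy":0,"dz":0.0002,"wx":0,"wy":0,"wz":0}
    - {"dx":0,"dy":0,"dz":0.0002,"wx":0,"wy":0,"wz":0}
    - {"dx":0,"dy":0,"dz":0.0002,"wx":0,"wy":0,"wz":0}
    - {"dx":0,"dy":0,"dz":0.0002,"wx":0,"wy":0,"wz":0}

```text
time_s: 21.1
tcp_pos: [0.5585, 0.331, 0.1049]
ee_rot: [[0.966, -0.258, -0.0], [-0.258, -0.966, -0.0], [-0.0, 0.0, -1.0]]
wrist_force: [-0.3, -0.7, -13.0]
gripper_width: 0.267
```

Emit:
drive_tool:
  deltas:
    - {"dx":0,"dy":0,"dz":0,"wx":0,"wy":0,"wz":0}
    - {"dx":0,"dy":0,"dz":0,"wx":0,"wy":0,"wz":0}
    - {"dx":0,"dy":0,"dz":0,"wx":0,"wy":0,"wz":0}
    - {"dx":0,"dy":0,"dz":0,"wx":0,"wy":0,"wz":0}

```text
time_s: 21.5
tcp_pos: [0.5585, 0.331, 0.1049]
ee_rot: [[0.966, -0.258, -0.0], [-0.258, -0.966, -0.0], [-0.0, 0.0, -1.0]]
wrist_force: [-0.5, -0.1, -13.4]
gripper_width: 0.264
```

The rotor held a steady 13 to 14 N reading, about 12 N net, for over a second. I lower it back to the seat with a light press.

Emit:
drive_tool:
  deltas:
    - {"dx":0,"dy":0,"dz":0.001,"wx":0,"wy":0,"wz":0}
    - {"dx":0,"dy":0,"dz":0.002,"wx":0,"wy":0,"wz":0}
    - {"dx":0,"dy":0,"dz":0.003,"wx":0,"wy":0,"wz":0}
    - {"dx":0,"dy":0,"dz":0.003,"wx":0,"wy":0,"wz":0}

```text
time_s: 21.9
tcp_pos: [0.5594, 0.3315, 0.104]
ee_rot: [[0.966, -0.257, 0.003], [-0.257, -0.966, 0.001], [0.002, -0.002, -1.0]]
wrist_force: [-2.2, -2.8, -0.6]
gripper_width: 0.266
```

Emit:
drive_tool:
  deltas:
    - {"dx":0,"dy":0,"dz":0.0005,"wx":0,"wy":0,"wz":0}
    - {"dx":0,"dy":0,"dz":0.0005,"wx":0,"wy":0,"wz":0}

```text
time_s: 22.1
tcp_pos: [0.5594, 0.3315, 0.1031]
ee_rot: [[0.966, -0.257, 0.003], [-0.257, -0.966, 0.001], [0.002, -0.002, -1.0]]
wrist_force: [-2.5, -1.8, 1.2]
gripper_width: 0.266
```

Emit:
drive_tool:
  deltas:
    - {"dx":0,"dy":0,"dz":0,"wx":0,"wy":0,"wz":0}
    - {"dx":0,"dy":0,"dz":0,"wx":0,"wy":0,"wz":0}

```text
time_s: 22.3
tcp_pos: [0.5594, 0.3315, 0.103]
ee_rot: [[0.966, -0.257, 0.002], [-0.257, -0.966, 0.001], [0.002, -0.002, -1.0]]
wrist_force: [-2.4, -2.6, 5.3]
gripper_width: 0.266
```

Seated at .103, the same height as before the pull, so nothing slipped. I release and then withdraw straight up.

Emit:
drive_tool:
  deltas:
    - {"dx":0,"dy":0,"dz":-0.001,"wx":0,"wy":0,"wz":0}
    - {"dx":0,"dy":0,"dz":-0.001,"wx":0,"wy":0,"wz":0}
    - {"dx":0,"dy":0,"dz":-0.001,"wx":0,"wy":0,"wz":0}
    - {"dx":0,"dy":0,"dz":-0.001,"wx":0,"wy":0,"wz":0}
    - {"dx":0,"dy":0,"dz":-0.001,"wx":0,"wy":0,"wz":0}
    - {"dx":0,"dy":0,"dz":-0.001,"wx":0,"wy":0,"wz":0}
    - {"dx":0,"dy":0,"dz":-0.001,"wx":0,"wy":0,"wz":0}
    - {"dx":0,"dy":0,"dz":-0.001,"wx":0,"wy":0,"wz":0}
    - {"dx":0,"dy":0,"dz":-0.001,"wx":0,"wy":0,"wz":0}
  gripper: 0.8

```text
time_s: 23.2
tcp_pos: [0.5586, 0.3311, 0.1025]
ee_rot: [[0.966, -0.258, 0.0], [-0.258, -0.966, 0.0], [0.0, -0.0, -1.0]]
wrist_force: [0.0, 0.3, -0.3]
gripper_width: 0.797
```

Emit:
drive_tool:
  deltas:
    - {"dx":0,"dy":0,"dz":-0.005,"wx":0,"wy":0,"wz":0}
    - {"dx":0,"dy":0,"dz":-0.015,"wx":0,"wy":0,"wz":0}
    - {"dx":0,"dy":0,"dz":-0.03,"wx":0,"wy":0,"wz":0}
    - {"dx":0,"dy":0,"dz":-0.06,"wx":0,"wy":0,"wz":0}
    - {"dx":0,"dy":0,"dz":-0.09,"wx":0,"wy":0,"wz":0}
    - {"dx":0,"dy":0,"dz":-0.12,"wx":0,"wy":0,"wz":0}
    - {"dx":0,"dy":0,"dz":-0.15,"wx":0,"wy":0,"wz":0}
    - {"dx":0,"dy":0,"dz":-0.17,"wx":0,"wy":0,"wz":0}
    - {"dx":0,"dy":0,"dz":-0.18,"wx":0,"wy":0,"wz":0}
    - {"dx":0,"dy":0,"dz":-0.18,"wx":0,"wy":0,"wz":0}

```text
time_s: 24.2
tcp_pos: [0.559, 0.3314, 0.2846]
ee_rot: [[0.966, -0.258, 0.003], [-0.258, -0.966, 0.003], [0.002, -0.003, -1.0]]
wrist_force: [-0.0, 0.3, 0.7]
gripper_width: 0.8
```

```bash
python3 snap.py g6 80 120 80 120 130 150 3
```

```text
24.2 [0.559  0.3314 0.2846] [ 44.9  22.6  10.1   0.  -77.3  30.1] [-0.    0.29  0.67] [-0.037  0.012 -0.068] 0.8
```

View pics/g6.png

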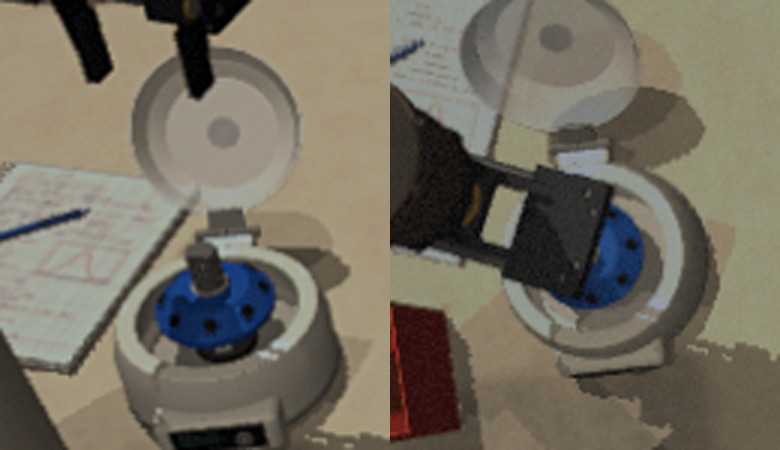

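View pics/g6_scene.png

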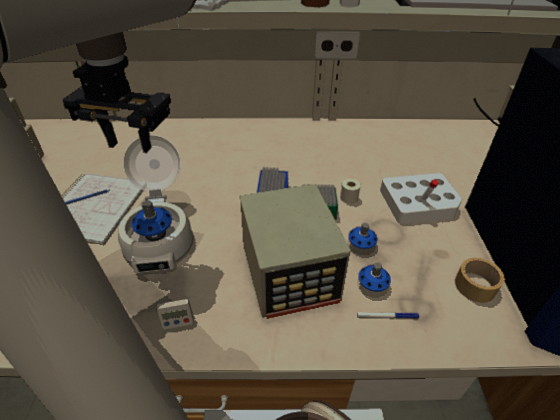

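Run:
```python
from h import *
c=crop(cv2.imread("pics/g6_scene.png"),110,185,90,90,6)
for z,R in((.135,.012),(.099,.012),(.078,.048)): draw(c,"scene",circ(.5585,.3305,z,R),110,185,6,(0,255,255))
cv2.imwrite("pics/ov4.png",c)
```

```text
(no output)
```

View pics/ov4.png

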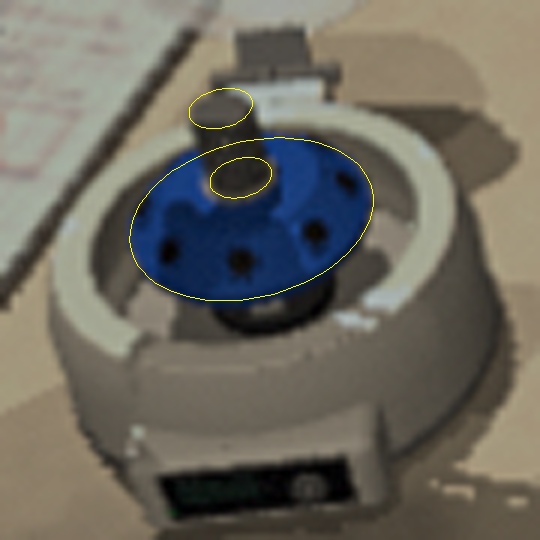

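The overlay of the home pose matches the rotor: knob top at crop (221,108), disc level. In the full scene picture the bystanders are where they were, and the gripper is clear. I hand in.

```bash
python3 -c "
from station import ticket
print(ticket.finish_job())"
```

```text
the job is handed in; nothing more can be done
None
```

The largest blue rotor is on the mini-centrifuge, pressed fully home, pull-tested and released. I handed the job in at about 24 s of the 72 s.

**Fitting:** I gripped the rotor by its knob and carried it over the box onto the shaft. The hub rested on the drive pin with about 6 N. A turn of about 15° dropped it over the pin. It then snapped through the sprung balls at about 12 N and stopped at tool height 0.103 m, which is the computed home height. A firmer press of about 12 N did not move it further.

**Pull test:** The controller kept adding force at first, so the pull briefly reached a reading of 20 N, about 18 N net of the rotor's weight. That is still under the 25 N lock and the 30 N limit. I backed off and held a reading of 12 to 14 N, about 10 to 13 N net, for about 2 s. The last second of that was steady at 13 to 14 N. The rotor stayed on.

**Last checks:** After the pull it went back to 0.103 m, so nothing slipped in the grip. The final picture's overlay shows it home and level. By eye, the marker, timer and tip box are where they started, and the gripper is clear of everything. One thing disagreed: under the pull the tool rose about 2 mm where the lock's free lift is 1 mm. I take the rest as give in the grip and the lock.

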